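Change over the push-latch supply boxes

TASK

The next packing job needs the supplies in the green-lidded box: press its push-latch lid so that it pops open and stands ajar, and see that both grey lids end latched shut. Every full press on a lid changes it over, from latched to ajar or from ajar to latched, so look first and press only the lids that are in the wrong state.

Things in the scene. Friction and masses are not known exactly. Their poses are not given: they have to be found in the camera images.
- green_lid (a joint): hinge angle (rad) of the green lid: 0 latched shut, level; 0.22 released, ajar, front edge 30 mm higher; -0.075 at the bottom stop. Push-push latch: pressing to the bottom stop and letting go changes it over; a latched lid then springs up ajar by itself. Takes 1 to 4 N, more only at the stop; a shorter press may change nothing
- green_press (a point): press point: centre of the flat white 30 mm disc on the green lid, 110 mm in front of the far hinge, 26 mm from the front edge; moves with the lid: 78 mm above the bench when latched, 102 when ajar, 70 at the bottom stop. Lid 144 x 108 mm on a white box 132 x 96 mm fixed to the bench. x from front edge to hinge, y along the hinge, z out of the lid's top
- grey1_lid (a joint): hinge angle (rad) of the first grey lid: 0 latched shut, level; 0.22 released, ajar, front edge 30 mm higher; -0.075 at the bottom stop. Push-push latch: pressing to the bottom stop and letting go changes it over; a latched lid then springs up ajar by itself. Takes 1 to 4 N, more only at the stop; a shorter press may change nothing
- grey1_press (a point): press point: centre of the flat white 30 mm disc on the first grey lid, 110 mm in front of the far hinge, 26 mm from the front edge; moves with the lid: 78 mm above the bench when latched, 102 when ajar, 70 at the bottom stop. Lid 144 x 108 mm on a white box 132 x 96 mm fixed to the bench. x from front edge to hinge, y along the hinge, z out of the lid's top
- grey2_lid (a joint): hinge angle (rad) of the second grey lid: 0 latched shut, level; 0.22 released, ajar, front edge 30 mm higher; -0.075 at the bottom stop. Push-push latch: pressing to the bottom stop and letting go changes it over; a latched lid then springs up ajar by itself. Takes 1 to 4 N, more only at the stop; a shorter press may change nothing
- grey2_press (a point): press point: centre of the flat white 30 mm disc on the second grey lid, 110 mm in front of the far hinge, 26 mm from the front edge; moves with the lid: 78 mm above the bench when latched, 102 when ajar, 70 at the bottom stop. Lid 144 x 108 mm on a white box 132 x 96 mm fixed to the bench. x from front edge to hinge, y along the hinge, z out of the lid's top
Things that resemble listed ones, but are neither listed nor needed, are in the scene too. What is shaped like the part that bears green_lid but black is not meant.

How it is judged:
By the outcome, as a careful person would: the job done as asked, in the order asked, and still so for the second after the job is handed in, with the robot touching nothing.
It also fails if it takes over 51 s, if anything falls off the work surface, if the arm or the gripper's body presses on something with over 40 N, if the wrist force passes 120 N, or if a joint passes its speed limit or range.

ROBOT

A 6-joint arm with a two-finger parallel gripper is mounted at the origin on a cart in front of the work surface, level with it; the furniture and walls round the work are solid. World frame = base frame: x ahead of the robot, y to its left, z up, the work surface at z = 0. Lengths are in m, angles in degrees, forces in N, time in s.
With the tool pointing down it reaches from about 0.375 to 0.9 m from the base axis. Payload 3.1 kg.
Tool frame: the origin (TCP) lies midway between the tips of the shut fingers; the grasp point (between the pads) lies 19 mm behind it; z points along the fingers, y is the direction in which the jaws open and shut (so a half turn about z gives the same grasp; the last joint's range is limited). The gripper opens to 87 mm and grips with 3 to 60 N. Pads are 19 mm wide; open, the fingers measure 117 mm over their backs; the gripper's body (75 mm by 190 mm) begins 51 mm behind the grasp point.
Start: joints at [66.32, 30.224, 82.088, -0, 67.689, -10.227], TCP at [0.145, 0.608, 0.223] pointing down, gripper open.
Joint ranges: [-176.69, 176.69], [-43.24, 126.21], [12.49, 139.97], [-82, 262], [0, 151.66], [-163.58, 163.58]. Speed limits (degrees/s): [159.86, 159.86, 180, 180, 180, 180].

INTERFACE

Orientations are given as a 3x3 rotation matrix whose columns are the frame's x, y, z axes.
In Python, from rig import bot, capture, get_calibration gives the robot as it stands.
- The arm moves only by the tool play_rows, never from a script. Its arguments are lists of equal length, an entry for each row: "fingers": the closure in counts, from 0 (fully open) to 255 (shut); "linear": the shift along the tool's x, y, z in mm, a list of three; "rot": the turn, a rotation vector about the tool's x, y, z in degrees, a list of three. A call has 1 to 20 rows; each row is the pose to reach, as a shift and turn from the pose commanded when the call began, along the tool's axes at that moment; what a row does not reach only later rows make up. A row lasts 1/10 s, in which the tool goes at most 50 mm and 8.59 degrees, less where a joint would pass 70% of its speed; a pose out of reach is approached as far as the arm can. A call with a gripper value outside its range is refused whole. The fingers move at their own pace and stop on an object; the grip force is fixed at half the most. Time passes only in rows, so rows that repeat a pose let the fingers close. It gives the time, the measured TCP pose, the force and the opening at its end, in the units of the state.
- bot.read_state(): the state, without advancing time (a new reading comes with each control period).
- capture(name): name is "scene" or "top"; returns the picture (420x560x3 uint8, red, green, blue); there is no depth.
- get_calibration(name): a dict with "vfov" (degrees; the focal length in pixels is half the picture's height over the tangent of half this angle, whatever the lens; pixels are square), "cx", "cy" (the principal point, pixels), "camera_from_world" (4x4, takes a point from world to camera coordinates). Camera axes: x right, y down, z forward; pixel columns grow to the right and rows downward; lengths in m; the calibration is good to about 2 mm. A picture is of the moment at which its call begins. get_calibration takes no time and is no camera call.
- bot.hand_in(): hands the job in, once; it reports no verdict.
The state is a dict: "time_s": time; "joint_positions": joint angles; "qvel": joint speeds; "tau": joint torques, N m; "position": TCP position; "tcp_rot": TCP orientation; "force": force on the tool from outside, world axes, zero at the start; "moment": the same for the moment, N m; "opening": opening from 0.0 (shut) to 1.0 (fully open).
Only numpy, scipy, OpenCV 4.12 (cv2) and the standard library are available. Lean on these libraries where they do the work, as an engineer would, in place of code of your own. Each camera call takes 0.05 s, during which the arm holds its last target.

## Working session

There is one attempt and no reset: what is moved stays moved. The work goes in short steps, Python scripts to look and compute and a tool call to move; the robot and the scene stay as the last step left them, time stands still between calls to the robot, and variables do not carry over. Pictures are saved under pics/ and viewed, and the job is handed in when it is done.

Besides the shell and the picture viewer there is one more tool, called by a JSON object that holds its "op" and its "data". play_rows: Moves the arm, as the interface text tells. Its arguments: {"type":"object","properties":{"fingers":{"type":"array"},"linear":{"type":"array"},"rot":{"type":"array"}},"required":["fingers","linear","rot"]}

```bash
mkdir -p pics
python3 - <<'E'
from rig import bot,capture,get_calibration
import cv2
for n in("scene","top"):
    im=capture(n); cv2.imwrite(f"pics/{n}0.png",im[:,:,::-1]); print(n,get_calibration(n))
s=bot.read_state();print({k:s[k] for k in("time_s","position","tcp_rot","force","opening")})
E
```

```text
scene {'vfov': 54.60173014155868, 'cx': 277.07461381367335, 'cy': 214.01771923212445, 'camera_from_world': array([[ 0.70720257, -0.70700905,  0.00165073, -0.41375569],
       [-0.32263848, -0.32480255, -0.88904877,  0.22021742],
       [ 0.62910169,  0.62820498, -0.45780952,  0.66904572],
       [ 0.        ,  0.        ,  0.        ,  1.        ]])}
top {'vfov': 46.258433113376725, 'cx': 281.60808500177063, 'cy': 206.44837489302876, 'camera_from_world': array([[ 0.01601725, -0.99962786,  0.02208129, -0.0540669 ],
       [-0.99895344, -0.01694489, -0.04248408,  0.5364682 ],
       [ 0.04284243, -0.0213777 , -0.9988531 ,  1.43233332],
       [ 0.        ,  0.        ,  0.        ,  1.        ]])}
{'time_s': 0.1, 'position': array([0.14514151, 0.60724133, 0.22165966]), 'tcp_rot': array([[-9.72553795e-01,  2.32676852e-01, -7.73552054e-04],
       [ 2.32677893e-01,  9.72552220e-01, -1.78262562e-03],
       [ 3.37544048e-04, -1.91368778e-03, -9.99998112e-01]]), 'force': array([ 0.51996536,  0.78331466, -0.2227108 ]), 'opening': 0.9937557350655475}
```

View pics/scene0.png

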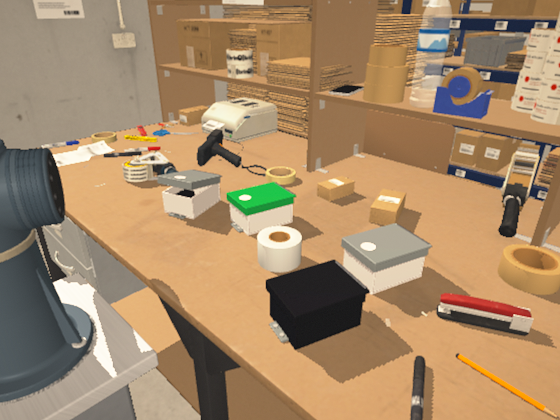

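View pics/top0.png

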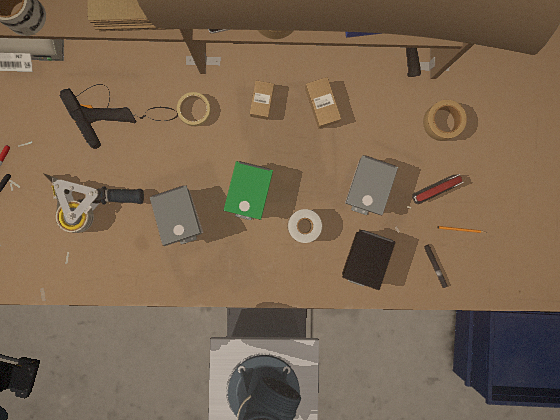

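```bash
cat > h.py <<'E'
import numpy as np
from rig import bot,capture,get_calibration
def ray(n,u,v):
    c=get_calibration(n);T=c["camera_from_world"];f=210/np.tan(np.radians(c["vfov"]/2))
    R=T[:3,:3];o=-R.T@T[:3,3];d=R.T@np.array([(u-c["cx"])/f,(v-c["cy"])/f,1]);return o,d
def onz(n,u,v,z):
    o,d=ray(n,u,v);return o+d*(z-o[2])/d[2]
def tri(a,b):
    (o1,d1),(o2,d2)=ray("scene",*a),ray("top",*b)
    s=np.linalg.lstsq(np.stack([d1,-d2],1),o2-o1,rcond=None)[0]
    p,q=o1+s[0]*d1,o2+s[1]*d2;return (p+q)/2,np.linalg.norm(p-q)
E
python3 - <<'E'
import cv2,numpy as np
from h import *
S=cv2.imread("pics/scene0.png");T=cv2.imread("pics/top0.png")
cv2.imwrite("pics/c_scene.png",cv2.resize(S[155:305,140:440],(800,400),interpolation=3))
cv2.imwrite("pics/c_top.png",cv2.resize(T[145:265,140:410],(800,356),interpolation=3))
def disc(im,u,v,r):
    x0,y0=u-r,v-r;c=im[y0:v+r+1,x0:u+r+1]
    m=(c.min(2)>(165 if im is T else 185)).astype(np.uint8)
    n,l,st,ce=cv2.connectedComponentsWithStats(m);out=[(st[i,4],st[i,2:4].tolist(),ce[i]+[x0,y0]) for i in range(1,n)]
    return max(out,key=lambda t:t[0])
for k,a,b in(("greyL",(182,184),(179,230)),("green",(245,198),(244,206)),("greyR",(368,247),(367,201))):
    A=disc(S,*a,10);B=disc(T,*b,9);print(k,A,B,tri(A[2],B[2]),onz("top",*B[2],.078),onz("top",*B[2],.102),onz("scene",*A[2],.078),onz("scene",*A[2],.102))
E
```

```text
greyL (np.int32(29), [11, 3], array([179.96551724, 176.93103448])) (np.int32(6), [6, 3], array([179.5, 233.5])) (array([0.45713828, 0.23264405, 0.10504839]), np.float64(0.005909024247235866)) [0.45426141 0.23929647 0.078     ] [0.45463007 0.23487482 0.102     ] [0.49428109 0.28958214 0.078     ] [0.46311906 0.2369853  0.102     ]
green (np.int32(49), [12, 5], array([244.36734694, 197.10204082])) (np.int32(57), [10, 10], array([243.9122807 , 205.77192982])) (array([0.5338503 , 0.06230576, 0.0783813 ]), np.float64(0.0018139749231587982)) [0.53456089 0.06174313 0.078     ] [0.53352966 0.06041682 0.102     ] [0.53368982 0.06352605 0.078     ] [0.50030112 0.02370188 0.102     ]
greyR (np.int32(107), [16, 9], array([367.86915888, 246.00934579])) (np.int32(39), [9, 10], array([366.64102564, 200.07692308])) (array([ 0.55642413, -0.28291165,  0.07787756]), np.float64(0.00018218413135748308)) [ 0.5564716  -0.28296268  0.078     ] [ 0.5550584  -0.27827963  0.102     ] [ 0.5561689  -0.28295782  0.078     ] [ 0.52151008 -0.3032049   0.102     ]
```

View pics/c_scene.png

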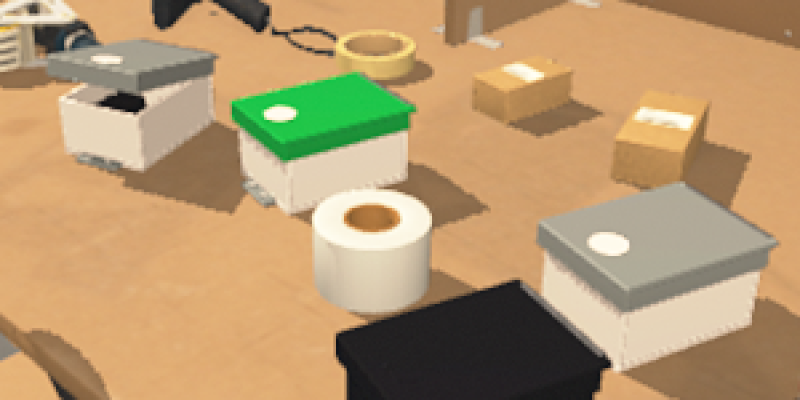

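View pics/c_top.png

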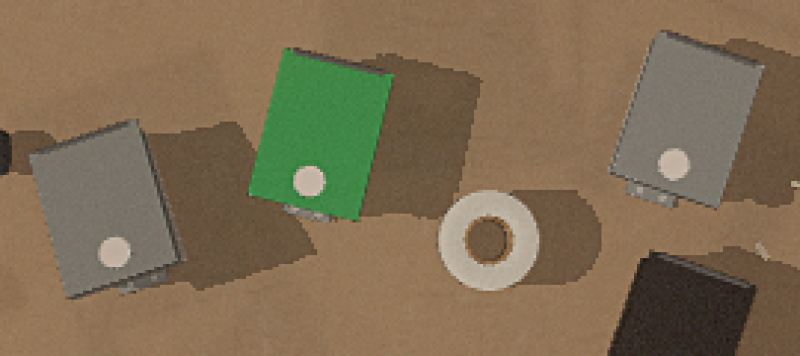

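Run:
```python
import cv2,numpy as np
from h import *
S=cv2.imread("pics/scene0.png");T=cv2.imread("pics/top0.png")
for im,n,(u,v),r in((S,"scene",(180,177),10),(T,"top",(179,230),9)):
    c=im[v-r:v+r+1,u-r:u+r+1];print(n,c[r].min(1))
    for t in(130,145,160,175,190):
        k,l,st,ce=cv2.connectedComponentsWithStats((c.min(2)>t).astype(np.uint8));i=l[r,r];print(t,i,st[i,2:].tolist(),ce[i]+[u-r,v-r])
p,e=tri((180.1,177.3),(178.8,230));print(p,e,onz("top",178.8,230,.102))
s=bot.read_state();R=s["tcp_rot"]
g=np.array([.534,.062,.130]);print(R.T@(g-s["position"])*1000)
```

```text
scene [155 149 141 142 176 215 224 230 237 241 234 234 234 237 233 187 145 145
 145 144 144]
130 1 [21, 13, 205] [181.56097561 175.94634146]
145 8 [17, 6, 59] [178.47457627 177.05084746]
160 1 [12, 4, 38] [179.55263158 176.65789474]
175 1 [12, 3, 31] [179.58064516 176.90322581]
190 1 [10, 3, 27] [179.88888889 176.88888889]
top [101 100 102 138 163 163 160 162 158 158 156 162 162 189  81  95 103 109
 101]
130 1 [11, 10, 93] [178.12903226 229.60215054]
145 1 [10, 10, 80] [178.2125 229.575 ]
160 0 [19, 19, 312] [179.125      230.05128205]
175 0 [19, 19, 359] [178.97771588 230.00278552]
190 0 [19, 19, 361] [179. 230.]
[0.4639389  0.23742146 0.10059765] 0.0005041704257096959 [0.46416071 0.23701894 0.102     ]
[-505.08234703 -439.6218903    92.33064811]
```

{"op": "play_rows", "data": {"fingers": [255,255,255,255,255,255,255,255,255,255,255,255,255,255,255,255,255,255], "linear": [[-36,-31,0],[-72,-63,0],[-108,-94,0],[-144,-126,0],[-180,-157,0],[-216,-188,0],[-253,-220,0],[-289,-251,0],[-325,-283,0],[-361,-314,0],[-397,-345,0],[-433,-377,0],[-469,-408,0],[-505,-440,0],[-505,-440,40],[-505,-440,80],[-505,-440,80],[-505,-440,80]], "rot": [[0,0,0],[0,0,0],[0,0,0],[0,0,0],[0,0,0],[0,0,0],[0,0,0],[0,0,0],[0,0,0],[0,0,0],[0,0,0],[0,0,0],[0,0,0],[0,0,0],[0,0,0],[0,0,0],[0,0,0],[0,0,0]]}}

```text
time_s: 1.9
position: [0.5336, 0.0625, 0.1423]
tcp_rot: [[-0.973, 0.233, -0.002], [0.233, 0.973, 0.0], [0.002, -0.0, -1.0]]
force: [0.7, -0.7, 0.7]
opening: 0.009
```

Run:
```python
import cv2
from h import *
im=capture("scene")[:,:,::-1];cv2.imwrite("pics/s1.png",cv2.resize(im[100:310,140:420],(800,600),interpolation=3))
s=bot.read_state();print(s["time_s"],s["position"],s["force"],s["opening"],s["tcp_rot"].T@(np.array([.534,.062,.066])-s["position"])*1000)
```

```text
1.95 [0.53478628 0.062628   0.14351751] [0.20177386 0.89280334 0.80692465] 0.0031829774134621105 [ 0.71249277 -0.80724892 77.51656695]
```

View pics/s1.png

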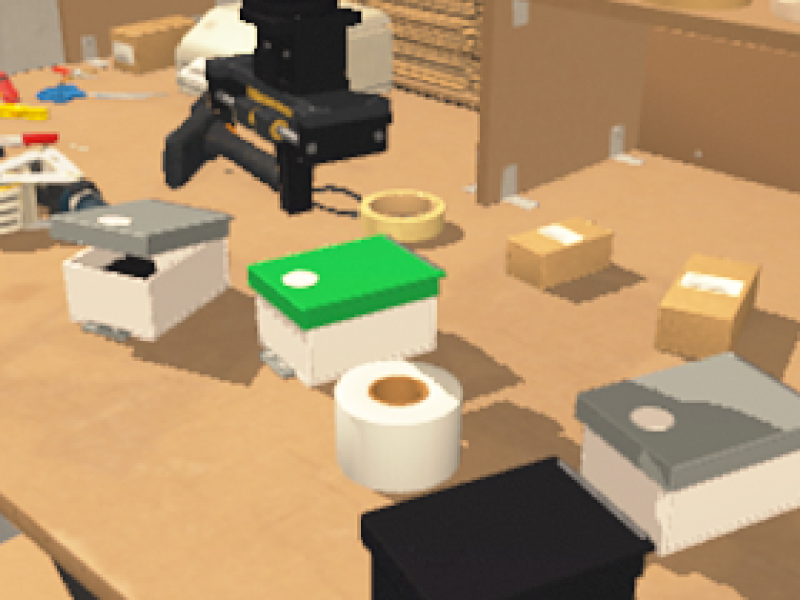

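The closed fingertip hangs directly above the green disc: tip at about (243,173) and disc at (245,197) in full-picture pixels. The green lid is latched, the left grey lid is ajar and the right grey lid is latched. The black box is not meant. I'll press green now.

{"op": "play_rows", "data": {"fingers": [255,255,255,255,255,255,255,255], "linear": [[0,0,25],[0,0,50],[0,0,60],[0,0,66],[0,0,71],[0,0,75],[0,0,77],[0,0,77]], "rot": [[0,0,0],[0,0,0],[0,0,0],[0,0,0],[0,0,0],[0,0,0],[0,0,0],[0,0,0]]}}

```text
time_s: 2.75
position: [0.5349, 0.0628, 0.0696]
tcp_rot: [[-0.973, 0.232, 0.003], [0.232, 0.973, -0.0], [-0.003, 0.001, -1.0]]
force: [-7.5, 1.8, 25.2]
opening: 0.005
```

{"op": "play_rows", "data": {"fingers": [255,255,255,255,255,255,255], "linear": [[0,0,-8],[0,0,-20],[0,0,-45],[0,0,-80],[0,0,-100],[0,0,-100],[0,0,-100]], "rot": [[0,0,0],[0,0,0],[0,0,0],[0,0,0],[0,0,0],[0,0,0],[0,0,0]]}}

```text
time_s: 3.45
position: [0.5344, 0.0623, 0.1659]
tcp_rot: [[-0.973, 0.233, 0.001], [0.233, 0.973, -0.0], [-0.001, 0.0, -1.0]]
force: [-1.5, -0.1, 0.1]
opening: 0.005
```

Run:
```python
import cv2
from h import *
im=capture("scene")[:,:,::-1];cv2.imwrite("pics/s2.png",cv2.resize(im[100:310,140:420],(800,600),interpolation=3))
s=bot.read_state();print(s["time_s"],s["position"],s["force"],s["tcp_rot"].T@(np.array([.464,.237,.165])-s["position"])*1000)
```

```text
3.5 [0.53363747 0.06239659 0.16504251] [ 0.94632592  0.4143176  -0.16003886] [1.08357018e+02 1.53604931e+02 1.09682040e-01]
```

View pics/s2.png

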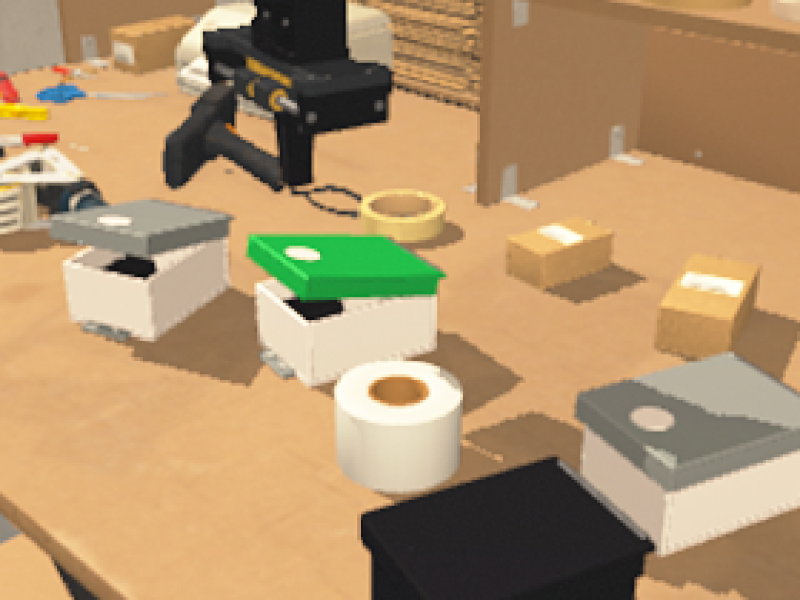

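Green is now ajar, with the dark gap visible at (315,305) in the crop. The left grey lid is still ajar, so I'll press that next.

{"op": "play_rows", "data": {"fingers": [255,255,255,255,255,255,255,255,255,255,255,255,255,255,255,255,255], "linear": [[27,38,0],[55,77,0],[82,115,0],[110,153,0],[110,153,0],[110,153,25],[110,153,50],[110,153,60],[110,153,68],[110,153,76],[110,153,83],[110,153,89],[110,153,94],[110,153,97],[110,153,99],[110,153,99],[110,153,99]], "rot": [[0,0,0],[0,0,0],[0,0,0],[0,0,0],[0,0,0],[0,0,0],[0,0,0],[0,0,0],[0,0,0],[0,0,0],[0,0,0],[0,0,0],[0,0,0],[0,0,0],[0,0,0],[0,0,0],[0,0,0]]}}

```text
time_s: 5.2
position: [0.463, 0.2366, 0.0696]
tcp_rot: [[-0.973, 0.232, 0.002], [0.232, 0.973, -0.0], [-0.002, 0.0, -1.0]]
force: [-5.3, -3.7, 24.9]
opening: 0.007
```

{"op": "play_rows", "data": {"fingers": [255,255,255,255,255,255,255,255,255], "linear": [[0,0,-8],[0,0,-20],[0,0,-45],[0,0,-80],[0,0,-120],[0,0,-150],[0,0,-150],[0,0,-150],[0,0,-150]], "rot": [[0,0,0],[0,0,0],[0,0,0],[0,0,0],[0,0,0],[0,0,0],[0,0,0],[0,0,0],[0,0,0]]}}

```text
time_s: 6.1
position: [0.4619, 0.2366, 0.2155]
tcp_rot: [[-0.973, 0.233, -0.002], [0.233, 0.973, -0.0], [0.002, -0.001, -1.0]]
force: [0.1, -0.4, 0.9]
opening: 0.004
```

Run:
```python
import cv2
from h import *
im=capture("scene")[:,:,::-1];cv2.imwrite("pics/s3.png",cv2.resize(im[100:310,140:440],(800,560),interpolation=3))
s=bot.read_state();print(s["time_s"],s["position"],s["force"])
```

```text
6.15 [0.46178453 0.23658184 0.21515585] [-0.20148148  1.32218097 -1.03436538]
```

View pics/s3.png

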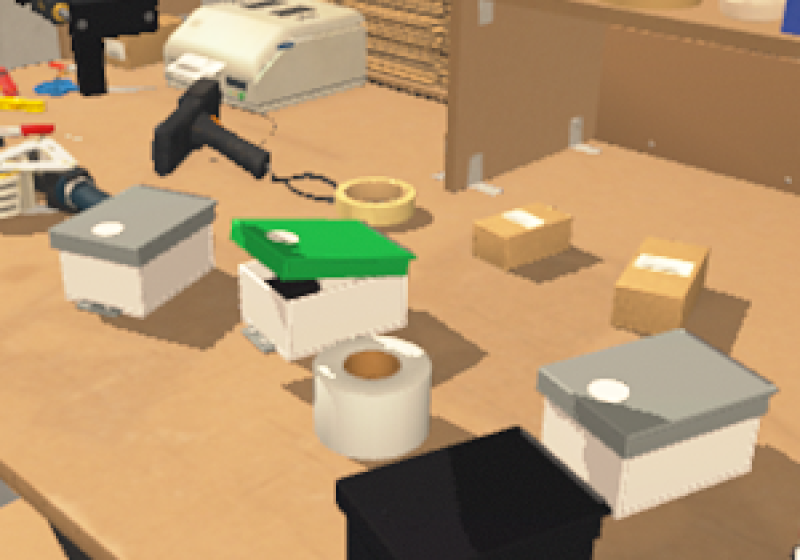

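The last picture shows green ajar, with its gap at (295,287) in the crop. Left grey is shut level, with its disc at (108,229), and right grey is shut, with its disc at (608,391). The robot is clear of everything.

```bash
python3 -c "
from rig import bot
print(bot.hand_in())"
```

```text
the job is handed in; nothing more can be done
None
```

The job is done and handed in at about 6.2 s: the green lid stands ajar and both grey lids are latched shut.

- **Starting states:** the green lid was latched, with its disc measured 78 mm above the bench. The left grey lid was ajar at about 101 mm, and the right grey lid was latched at 78 mm.
- **Presses:** I pressed the green lid once, then the left grey lid once, each with the fingers shut and down to the bottom stop. The wrist force was about 25 N each time, well under the 120 N limit. I did not touch the right grey lid or the black box.
- **Last checks:** the final picture shows all three lids as asked. The gripper was clear at 215 mm height, and the wrist force was back to near zero. No check failed or disagreed. The final states were judged from that picture by eye, without measuring the disc heights again.

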